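# Sort two threaded spindles on notched pitch gauges

### The job

Sort the two loose threaded steel spindles by their thread pitch: push each one fully home against the notched edge of the gauge plate whose teeth fit its thread, in the middle of that edge, so that the teeth sit in the grooves and both square end collars are flush against the plate. Leave both lying there on the worktop, and do not disturb the black-lidded jar, the bench timer or the tape roll standing nearby.

Things in the scene. Friction and masses are not known exactly. Their poses are not given: they have to be found in the camera images.
- spindle_fine_mid (a point): Fine spindle (many close ridges): loose oiled steel spindle lying flat, 132 mm long, 0.2 to 0.5 kg. Square collar at each end, 26 x 26 x 12 mm thick, so it does not roll. Between them a thread of ring ridges 25 mm across, pitch 12 mm, 9 grooves 7 mm deep, 10 mm wide at the mouth, one at mid length. Point: its centre, 13 mm above the worktop; y along it, z up. Either end may go either way.
- spindle_coarse_mid (a point): Coarse spindle (few wide-spaced ridges): loose oiled steel spindle lying flat, 132 mm long, 0.2 to 0.5 kg. Square collar at each end, 26 x 26 x 12 mm thick, so it does not roll. Between them a thread of ring ridges 25 mm across, pitch 20 mm, 5 grooves 7 mm deep, 16 mm wide at the mouth, one at mid length. Point: its centre, 13 mm above the worktop; y along it, z up. Either end may go either way.
- gauge_fine_edge (a point): Fine gauge: fixed aluminium plate 156 (y) x 45 (x) mm, 7 to 19 mm above the worktop. Its edge facing the robot has 7 teeth, pitch 12 mm, one at the middle, 6 mm long, 7.6 mm wide at foot, 2.4 at tip. Point: middle of the straight edge, 13 mm up; x into the plate, y along the edge. Home: spindle centre at x = -13 mm, y = 0; the wrong or ill-placed one stops 5 mm short. Catches within 4 mm in y.
- gauge_coarse_edge (a point): Coarse gauge: fixed aluminium plate 156 (y) x 45 (x) mm, 7 to 19 mm above the worktop. Its edge facing the robot has 5 teeth, pitch 20 mm, one at the middle, 6 mm long, 13 mm wide at foot, 6.4 at tip. Point: middle of the straight edge, 13 mm up; x into the plate, y along the edge. Home: spindle centre at x = -13 mm, y = 0; the wrong or ill-placed one stops 5 mm short. Catches within 4 mm in y.
- salve_jar: Low white jar with black screw lid, 60 mm across, 41 mm high, loose, a bystander; origin at the centre of its underside
- timer: Small white bench timer, 58 x 64 mm, 21 mm high, loose, a bystander; origin at the centre of its underside
- tape_roll: Roll of clear tape lying flat, 72 mm across, 19 mm high, loose, a bystander; origin at the centre of its underside
Mind the look-alikes: they are no part of the job. What is shaped like the part that bears spindle_fine_mid but green is not meant.

How it is judged:
By the outcome, as a careful person would: the job done as asked, in the order asked, and still so for the second after the job is handed in, with the robot touching nothing.
It also fails if it takes over 72 s, if anything falls off the work surface, if the arm or the gripper's body presses on something with over 40 N, if the wrist force passes 120 N, or if a joint passes its speed limit or range.

### The arm

A 6-joint arm with a two-finger parallel gripper is mounted at the origin on a cart in front of the work surface, level with it; the furniture and walls round the work are solid. World frame = base frame: x ahead of the robot, y to its left, z up, the work surface at z = 0. Lengths are in m, angles in rad, forces in N, time in s.
With the tool pointing down it reaches from about 0.4 to 0.825 m from the base axis. Payload 7 kg.
Tool frame: the origin (TCP) lies on the mounting face of the last link; the fingertips stand arm.tcp_to_tips ahead of it and the grasp point (between the pads) lies 159 mm ahead of it (arm.tcp_to_tips is the distance from the TCP to the fingertips, in m); z points along the fingers, y is the direction in which the jaws open and shut (so a half turn about z gives the same grasp; the last joint's range is limited). The gripper opens to 88 mm and grips with 3 to 60 N. Pads are 19 mm wide; open, the fingers measure 130 mm over their backs; the gripper's body (78 mm by 193 mm) begins 47 mm behind the grasp point.
Start: joints at [-0.915, 0.359, 0.012, 0, -1.224, -0.288], TCP at [0.243, -0.63, 0.405] pointing down, gripper open.
Joint ranges: [-3.07, 3.07], [-1.43, 2.12], [-1.02, 1.25], [-3.03, 1.67], [-3.05, -0], [-3.03, 3.03]. Speed limits (rad/s): [2.39, 2.39, 3.01, 3.14, 3.14, 3.14].

### API

Orientations are given as [roll, pitch, yaw] about the fixed x, y, z axes, in that order (R = Rz(yaw) Ry(pitch) Rx(roll)).
In Python, from station import arm, cams, job_done, finder gives the robot as it stands.
- The arm moves only by the tool play_rows, never from a script. Its argument "targets" is a list that holds one entry, the list of rows, each a list of 4 numbers: the shift along the tool's x, y, z in m, then the turn about the tool's z in degrees. A call has 1 to 5 rows; each row is the pose to reach, as a shift and turn from the pose commanded when the call began, along the tool's axes at that moment; what a row does not reach only later rows make up. A row lasts 1/8 s, in which the tool goes at most 62.5 mm and 10.7 degrees, less where a joint would pass 70% of its speed; a pose out of reach is approached as far as the arm can. A call with a gripper value outside its range is refused whole. "grip" is the closure in counts, from 0 (fully open) to 255 (shut), set as the call begins (left out, the last holds). The fingers move at their own pace and stop on an object; "newtons" is the grip in N (left out, the last holds). Time passes only in rows, so rows that repeat a pose let the fingers close. It gives the time, the measured TCP pose, the force and the opening at its end, in the units of the state.
- arm.get_state(): the state, without advancing time (a new reading comes with each control period).
- cams.grab_frame(name): name is "side" or "top" or "wrist"; returns (picture, depth): 384x512x3 uint8, red, green, blue; 384x512 float32, m along the optical axis (not along the pixel's ray), 0 where there is no reading.
- cams.camera_params(name): a dict with "intrinsics" (3x3 intrinsics, pixels), "position" and "attitude" of the camera in the world. Camera axes: x right, y down, z forward; pixel columns grow to the right and rows downward; lengths in m; the calibration is good to about 2 mm. A picture is of the moment at which its call begins: read the wrist's pose just before it. camera_params takes no time and is no camera call; for the wrist camera it gives the pose at the moment of the call.
- job_done(): hands the job in, once; it reports no verdict.
Trained networks look in the newest picture that a camera, given by its name, has taken for a name from the list of things; names that differ only in an ending like _2 or _b are one class to them, and where a whole thing is asked for, a point or a joint stands for the part that bears it (a point fixed in the world has none). Each returns a list of dicts, best first, with "score" (0 to 1); they miss things now and then, are a little off and sometimes report something else, mostly with a low value. They report only what shows in the picture. A call takes as long as a camera call. They do not tell look-alikes from the thing itself.
- finder.find_in(camera, query): "xyz" ([x, y, z] in m, in world coordinates, good to about 4 mm: the middle of the surface that is visible of it).
- finder.masks_of(camera, query): "mask" (384x512 bool, what is visible of it).
The state is a dict: "t": time; "q": joint angles; "qd": joint speeds; "joint_efforts": joint torques, N m; "eef_pos": TCP position; "ee_rot": TCP orientation; "force": force on the tool from outside, world axes, zero at the start; "moment": the same for the moment, N m; "width": finger opening in m.
Only numpy, scipy, OpenCV 4.12 (cv2) and the standard library are available. Lean on these libraries where they do the work, as an engineer would, in place of code of your own. Each camera call takes 0.05 s, during which the arm holds its last target. There are 200 camera calls.

## Working session

There is one attempt and no reset: what is moved stays moved. The work goes in short steps, Python scripts to look and compute and a tool call to move; the robot and the scene stay as the last step left them, time stands still between calls to the robot, and variables do not carry over. Pictures are saved under pics/ and viewed, about 8 in all and at most 12, crops included, and the job is handed in when it is done.

Besides the shell and the picture viewer there is one more tool, called after "Request:" by a JSON object that holds its "method" and its "body". play_rows: Moves the arm, as the interface text tells. Its arguments: {"type":"object","properties":{"targets":{"type":"array","items":{"type":"array","items":{"type":"array","items":{"type":"number"}}}},"grip":{"type":"number"},"newtons":{"type":"number"}},"required":["targets"]}

```bash
ls; mkdir -p pics; cat > h.py <<'E'
import numpy as np,cv2
from scipy.spatial.transform import Rotation as R
from station import arm,cams,job_done,finder
def save(im,n): cv2.imwrite('pics/'+n,im[:,:,::-1])
def cam(n):
    p=cams.camera_params(n); K=np.array(p["intrinsics"]);a=np.array(p["attitude"])
    Rm=a if a.shape==(3,3) else (R.from_euler('xyz',a).as_matrix() if a.size==3 else R.from_quat(a).as_matrix())
    return K,np.array(p["position"]),Rm
def atz(n,u,v,z):
    K,p,Rm=cam(n); d=Rm@np.linalg.solve(K,[u,v,1]); return p+d*(z-p[2])/d[2]
def proj(n,X):
    K,p,Rm=cam(n); c=K@(Rm.T@(np.array(X)-p)); return c[:2]/c[2]
def cloud(n,dep):
    K,p,Rm=cam(n); v,u=np.mgrid[:384,:512]; r=np.stack([u,v,np.ones_like(u)],-1)@np.linalg.inv(K).T
    return (r*dep[...,None])@Rm.T+p
E
python3 - <<'E'
from h import *
print(arm.get_state(),arm.tcp_to_tips)
print(cams.camera_params("top"),cams.camera_params("wrist"))
a,d=cams.grab_frame("top");save(a,"top.png")
for q in ["spindle_fine_mid","spindle_coarse_mid","gauge_fine_edge","gauge_coarse_edge","salve_jar","timer","tape_roll"]:
    for r in finder.find_in("top",q): print(q,r["score"],np.round(r["xyz"],3),proj("top",r["xyz"]).round())
E
```

```text
pics
{'t': 0.0, 'q': array([-9.14894751e-01,  3.59387462e-01,  1.10593354e-02, -3.53962549e-04,
       -1.22406981e+00, -2.88106527e-01]), 'qd': array([ 0.00041631,  0.00158163, -0.00101452,  0.00053896, -0.00159137,
        0.00080782]), 'joint_efforts': array([ 3.63186173e-04, -5.82717276e+01,  2.93063056e+01,  6.99750915e+00,
        7.07254512e-03, -1.53140181e-04]), 'eef_pos': array([ 0.24263895, -0.62967828,  0.40372158]), 'ee_rot': array([ 3.13996251e+00, -1.36089071e-04, -2.77391804e+00]), 'force': array([-1.14568418, -0.13621728, -0.38643918]), 'moment': array([-0.03552497,  0.01611689, -0.04560969]), 'width': 0.08787823965376225} 0.1781
{'intrinsics': array([[362.41102434,   0.        , 258.89240748],
       [  0.        , 362.41102434, 191.60532856],
       [  0.        ,   0.        ,   1.        ]]), 'position': array([ 0.40502604, -0.15107516,  1.31414451]), 'attitude': array([-3.06946436,  0.01945696, -1.58334761])} {'intrinsics': array([[317.70055662,   0.        , 252.85035153],
       [  0.        , 317.70055662, 188.49338117],
       [  0.        ,   0.        ,   1.        ]]), 'position': array([ 0.17794206, -0.65413434,  0.38415355]), 'attitude': array([ 2.88080930e+00, -7.17882357e-04,  1.93918942e+00])}
spindle_fine_mid 0.74 [ 0.438 -0.3    0.018] [308. 208.]
spindle_fine_mid 0.52 [ 0.286 -0.476  0.019] [359. 250.]
spindle_coarse_mid 0.73 [0.469 0.217 0.019] [163. 201.]
gauge_fine_edge 0.84 [ 0.583 -0.077  0.015] [245. 169.]
gauge_coarse_edge 0.63 [0.582 0.121 0.017] [190. 170.]
salve_jar 0.64 [ 0.712 -0.07   0.016] [243. 133.]
salve_jar 0.56 [ 0.54  -0.207  0.04 ] [281. 179.]
timer 0.49 [0.716 0.056 0.016] [208. 133.]
tape_roll 0.59 [ 0.711 -0.069  0.02 ] [242. 134.]
```

View pics/top.png

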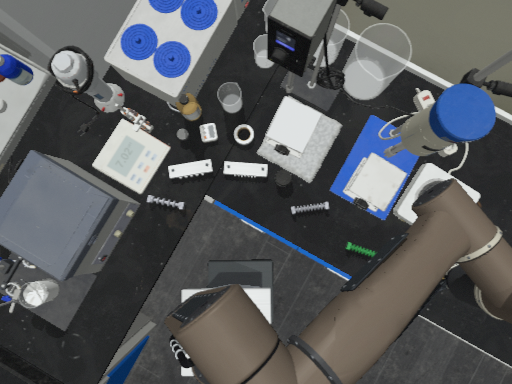

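Request:
{"method": "play_rows", "body": {"targets": [[[-0.043, 0.0455, 0, 0], [-0.086, 0.091, 0, 0], [-0.129, 0.1365, 0, 0], [-0.172, 0.182, 0, 0], [-0.215, 0.228, 0, 0]]]}}

```text
t: 1.02
eef_pos: [0.3613, -0.3388, 0.4049]
ee_rot: [-3.141, 0.001, -2.774]
force: [2.0, -0.4, 1.0]
width: 0.0874
```

Request:
{"method": "play_rows", "body": {"targets": [[[-0.043, 0.0455, 0, 7], [-0.086, 0.091, 0, 14], [-0.129, 0.1365, 0, 21], [-0.172, 0.182, 0, 21], [-0.215, 0.228, 0, 21]]]}}

```text
t: 1.65
eef_pos: [0.4796, -0.0493, 0.4052]
ee_rot: [3.141, 0.001, -3.14]
force: [0.9, -0.9, 0.5]
width: 0.0875
```

```bash
python3 - <<'E'
from h import *
s=arm.get_state();print(s["t"],s["eef_pos"],s["ee_rot"],s["q"],np.abs(s["qd"]).max())
a,d=cams.grab_frame("wrist");save(cv2.resize(a,(800,600)),"w1.png");np.savez("w1.npz",a=a,d=d,**dict(zip("KpR",cam("wrist"))))
for q in ["spindle_fine_mid","spindle_coarse_mid","gauge_fine_edge","gauge_coarse_edge","salve_jar","timer","tape_roll"]:
    for r in finder.find_in("wrist",q): print(q,r["score"],np.round(r["xyz"],3),(proj("wrist",r["xyz"])*800/512).round())
E
```

```text
1.65 [ 0.47958348 -0.04929801  0.40524748] [ 3.14133610e+00  1.36455918e-03 -3.13994744e+00] [ 3.06795901e-01  3.55021698e-02 -3.98305279e-01  1.82253409e-04
 -1.13561029e+00 -1.87602356e+00] 0.9243010159167001
spindle_fine_mid 0.81 [ 0.433 -0.283  0.023] [ 65. 189.]
spindle_coarse_mid 0.69 [0.459 0.193 0.023] [726. 233.]
gauge_fine_edge 0.58 [ 0.567 -0.084  0.018] [352. 366.]
gauge_coarse_edge 0.83 [0.564 0.132 0.018] [624. 364.]
salve_jar 0.96 [ 0.536 -0.206  0.045] [183. 342.]
tape_roll 0.57 [ 0.433 -0.283  0.021] [ 76. 195.]
```

View pics/w1.png

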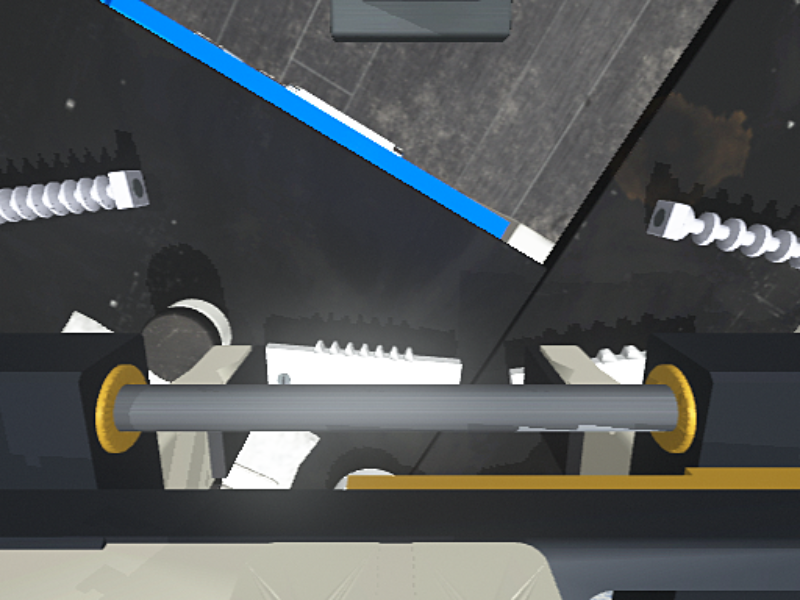

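Request:
{"method": "play_rows", "body": {"targets": [[[-0.05, 0.005, -0.02, 0], [-0.1, 0.01, -0.04, 0], [-0.13, 0.015, -0.06, 0], [-0.13, 0.015, -0.06, 0], [-0.13, 0.015, -0.06, 0]]]}}

```text
t: 2.68
eef_pos: [0.6086, -0.0373, 0.464]
ee_rot: [3.141, -0.001, 3.141]
force: [-0.8, 0.3, 0.9]
width: 0.0876
```

```bash
python3 - <<'E'
from h import *
s=arm.get_state();print(s["t"],s["eef_pos"],s["ee_rot"],np.abs(s["qd"]).max())
C=dict(zip("KpR",cam("wrist")))
a,d=cams.grab_frame("wrist");save(cv2.resize(a,(800,600)),"w2.png");np.savez("w2.npz",a=a,d=d,**C)
P=cloud("wrist",d);m=P[...,2]
for q in ["spindle_fine_mid","spindle_coarse_mid","gauge_fine_edge","gauge_coarse_edge"]:
    for r in finder.masks_of("wrist",q):
        k=r["mask"]&(d>0); p=P[k]; 
        v,u=np.nonzero(r["mask"]); print(q,r["score"],k.sum(),"px",u.min(),u.max(),v.min(),v.max(),"med",np.median(p,0).round(4))
        if r["score"]>.5:
            np.save("m_%s.npy"%q,r["mask"])
            c,sz,an=cv2.minAreaRect(p[p[:,2]>0.01][:,:2].astype(np.float32)*1000); print(c,sz,an)
E
```

```text
2.675 [ 0.60859121 -0.0373095   0.46395911] [ 3.14148371e+00 -1.27194702e-03  3.14118366e+00] 0.014337822670373035
spindle_fine_mid 0.89 2176 px 0 94 0 38 med [ 0.4382 -0.2861  0.0195]
(436.25372314453125, -292.9027404785156) (26.036142349243164, 110.98770904541016) 6.616372108459473
spindle_coarse_mid 0.91 2206 px 396 511 17 65 med [0.4656 0.2156 0.0208]
(464.6605224609375, 211.12258911132812) (133.1355438232422, 26.02765655517578) 77.35528564453125
gauge_fine_edge 0.92 4174 px 164 283 112 157 med [ 0.5789 -0.0769  0.0196]
(577.7742309570312, -76.56492614746094) (156.04843139648438, 50.918479919433594) 84.8589859008789
gauge_coarse_edge 0.82 4504 px 312 433 113 165 med [0.5826 0.1223 0.0193]
(581.9035034179688, 122.92167663574219) (51.25360870361328, 155.7999725341797) 8.40803050994873
```

View pics/w2.png

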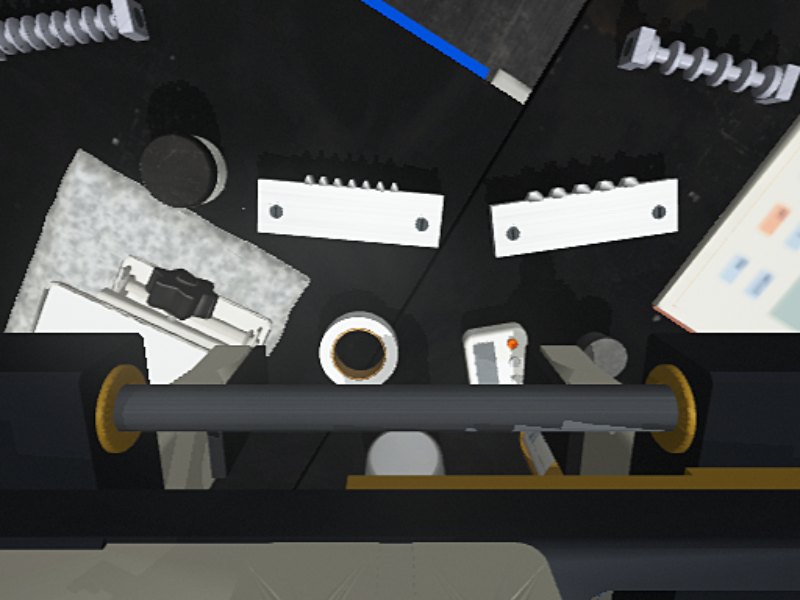

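Request:
{"method": "play_rows", "body": {"targets": [[[0.034, -0.053, 0.02, -10], [0.068, -0.106, 0.05, -20], [0.102, -0.159, 0.08, -30], [0.137, -0.213, 0.11, -40], [0.171, -0.266, 0.14, -50]]]}}

```text
t: 3.55
eef_pos: [0.4538, -0.2775, 0.3391]
ee_rot: [-3.14, 0.0, -2.262]
force: [1.1, -0.2, -0.2]
width: 0.0876
```

```bash
cat >> h.py <<'E'
def go(x,y,z,yaw):
    s=arm.get_state(); Rm=R.from_euler('xyz',s["ee_rot"]); cur=s["ee_rot"][2]
    c,sn=np.cos(cur),np.sin(cur); D=np.array([x,y,z])-s["eef_pos"]
    sh=[D[0]*c+D[1]*sn, D[0]*sn-D[1]*c, -D[2]]
    t=-((np.degrees(cur)*-1+yaw+180)%360-180)
    print("t",round(s["t"],2),"pos",s["eef_pos"].round(4),"yaw",np.degrees(cur).round(2),"shift",np.round(sh,4),"turn",round(t,2),"F",s["force"].round(1),"w",round(s["width"],4))
E
python3 - <<'E'
from h import *
go(.4374,-.3033,.26,-83.4)
w=np.load("w2.npz");K,p,Rm=w["K"],w["p"],w["R"];v,u=np.mgrid[:384,:512]
P=((np.stack([u,v,np.ones_like(u)],-1)@np.linalg.inv(K).T)*w["d"][...,None])@Rm.T+p
for u0,v0 in[(335,65),(315,42),(440,190),(480,140)]: print((u0,v0),P[v0,u0].round(3))
m=(P[...,2]>.05)&(np.arange(384)[:,None]<205)&(w["d"]>0)
print(m.sum(), P[m].round(3)[::200])
E
```

```text
t 3.55 pos [ 0.4538 -0.2775  0.3391] yaw -129.63 shift [ 0.0303 -0.0038  0.0791] turn -46.23 F [ 1.1 -0.2 -0.2] w 0.0876
(335, 65) [ 0.487  0.076 -0.023]
(315, 42) [ 0.323  0.186 -0.799]
(440, 190) [0.653 0.22  0.023]
(480, 140) [0.585 0.263 0.023]
2466 [[ 0.618 -0.226  0.064]
 [ 0.629 -0.23   0.068]
 [ 0.622 -0.268  0.115]
 [ 0.639 -0.185  0.058]
 [ 0.627 -0.25   0.116]
 [ 0.629 -0.245  0.116]
 [ 0.632 -0.258  0.114]
 [ 0.634 -0.275  0.114]
 [ 0.647 -0.192  0.075]
 [ 0.647 -0.209  0.083]
 [ 0.654 -0.241  0.069]
 [ 0.642 -0.238  0.115]
 [ 0.645 -0.256  0.114]]
```

Request:
{"method": "play_rows", "body": {"targets": [[[0.015, -0.002, 0.02, -10], [0.03, -0.004, 0.04, -20], [0.03, -0.004, 0.06, -30], [0.03, -0.004, 0.079, -40], [0.03, -0.004, 0.079, -46.2]]]}}

```text
t: 4.18
eef_pos: [0.4382, -0.3017, 0.259]
ee_rot: [3.139, 0.001, -1.458]
force: [1.0, -0.6, 0.5]
width: 0.0875
```

```bash
python3 - <<'E'
from h import *
a,d=cams.grab_frame("top")
P=cloud("top",d)
m=(P[...,2]>.05)&(P[...,1]>.15)&(P[...,0]<.65)&(P[...,0]>.3)&(P[...,1]<.4)
p=P[m];print(m.sum())
for x in np.arange(.3,.65,.03):
    k=p[abs(p[:,0]-x)<.015]
    if len(k): print(x.round(2),k[:,1].min().round(3),k[:,2].max().round(3))
for r in finder.find_in("top","spindle_fine_mid"):print(r["xyz"],r["score"])
go(.4374,-.3033,.181,-83.4)
E
```

```text
2791
0.3 0.388 0.108
0.33 0.369 0.242
0.36 0.346 0.244
0.39 0.335 0.248
0.42 0.305 0.246
0.45 0.304 0.251
0.48 0.306 0.249
0.51 0.35 0.248
0.57 0.384 0.052
0.6 0.367 0.057
0.63 0.338 0.059
[0.2793, -0.4956, 0.0209] 0.73
t 4.28 pos [ 0.4388 -0.3019  0.2602] yaw -83.71 shift [0.0013 0.0016 0.0792] turn -0.31 F [-0.4  0.5  0.3] w 0.0875
```

Request:
{"method": "play_rows", "body": {"targets": [[[0.001, 0.0015, 0.03, -0.3], [0.001, 0.0015, 0.06, -0.3], [0.001, 0.0015, 0.079, -0.3], [0.001, 0.0015, 0.079, -0.3]]]}}

```text
t: 4.78
eef_pos: [0.4373, -0.303, 0.1806]
ee_rot: [3.14, 0.001, -1.459]
force: [0.3, -0.9, 0.5]
width: 0.0879
```

Request:
{"method": "play_rows", "body": {"targets": [[[0, 0, 0, 0], [0, 0, 0, 0], [0, 0, 0, 0], [0, 0, 0, 0], [0, 0, 0, 0]]], "grip": 255, "newtons": 30}}

```text
t: 5.4
eef_pos: [0.4377, -0.3031, 0.1815]
ee_rot: [-3.141, -0.0, -1.457]
force: [-0.1, 0.8, 0.2]
width: 0.0433
```

```bash
python3 - <<'E'
from h import *
go(.4374,-.3033,.27,-83.4)
a,d=cams.grab_frame("side");save(a,"s1.png")
E
```

```text
t 5.4 pos [ 0.4377 -0.3031  0.1815] yaw -83.5 shift [ 0.0001  0.0004 -0.0885] turn -0.1 F [-0.1  0.8  0.2] w 0.0433
```

View pics/s1.png

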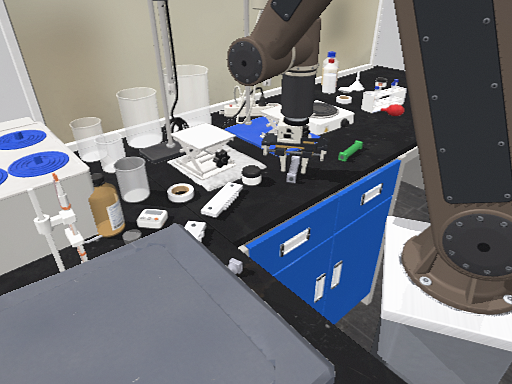

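Request:
{"method": "play_rows", "body": {"targets": [[[0, 0, 0, 0], [0, 0, 0, 0], [0, 0, 0, 0], [0, 0, 0, 0]]]}}

```text
t: 5.95
eef_pos: [0.4377, -0.3031, 0.1813]
ee_rot: [3.141, 0.0, -1.457]
force: [-0.4, -0.2, -0.1]
width: 0.023
```

Request:
{"method": "play_rows", "body": {"targets": [[[0, 0, -0.03, 0], [0, 0, -0.06, 0], [0, 0, -0.085, 0], [0, 0, -0.085, 0]]]}}

```text
t: 6.45
eef_pos: [0.4382, -0.3032, 0.2678]
ee_rot: [-3.138, -0.001, -1.457]
force: [0.8, -0.4, -3.5]
width: 0.0229
```

```bash
python3 - <<'E'
from h import *
go(.5036,-.0699,.265,-95.14)
E
```

```text
t 6.45 pos [ 0.4382 -0.3032  0.2678] yaw -83.49 shift [-0.2244 -0.0914  0.0028] turn 11.65 F [ 0.8 -0.4 -3.5] w 0.0229
```

Request:
{"method": "play_rows", "body": {"targets": [[[-0.05, -0.02, 0, 3], [-0.1, -0.04, 0, 6], [-0.15, -0.06, 0, 9], [-0.2, -0.08, 0.0, 11.7], [-0.2244, -0.0914, 0.002, 11.7]]]}}

```text
t: 7.08
eef_pos: [0.5031, -0.0675, 0.2631]
ee_rot: [3.14, 0.0, -1.66]
force: [0.7, -0.6, -3.5]
width: 0.0232
```

Request:
{"method": "play_rows", "body": {"targets": [[[0, 0, 0, 0], [0, 0, 0, 0]]]}}

```text
t: 7.32
eef_pos: [0.5025, -0.0699, 0.2632]
ee_rot: [3.139, -0.0, -1.661]
force: [0.1, 0.2, -2.7]
width: 0.0232
```

```bash
python3 - <<'E'
from h import *
go(.5036,-.0699,.181,-95.14)
E
```

```text
t 7.33 pos [ 0.5025 -0.0699  0.2632] yaw -95.19 shift [-0.0001 -0.001   0.0822] turn -0.05 F [ 0.1  0.2 -2.7] w 0.0232
```

Request:
{"method": "play_rows", "body": {"targets": [[[0, -0.001, 0.03, 0], [0, -0.001, 0.06, 0], [0, -0.001, 0.078, 0], [0, -0.001, 0.0815, 0], [0, -0.001, 0.0815, 0]]]}}

```text
t: 7.95
eef_pos: [0.5041, -0.0705, 0.1829]
ee_rot: [3.141, -0.0, -1.662]
force: [0.0, 0.4, -1.9]
width: 0.0229
```

Request:
{"method": "play_rows", "body": {"targets": [[[0, 0, 0, 0], [0, 0, 0, 0], [0, 0, 0, 0], [0, 0, 0, 0]]], "grip": 140}}

```text
t: 8.45
eef_pos: [0.5042, -0.0698, 0.1831]
ee_rot: [-3.141, 0.0, -1.661]
force: [-0.5, -0.5, 0.1]
width: 0.0396
```

Request:
{"method": "play_rows", "body": {"targets": [[[0, 0, -0.02, 0], [0, 0, -0.06, 0], [0, 0, -0.1, 0], [0, 0, -0.12, 0]]]}}

```text
t: 8.95
eef_pos: [0.5045, -0.0698, 0.3052]
ee_rot: [-3.138, 0.001, -1.661]
force: [0.7, -0.1, -0.7]
width: 0.0396
```

```bash
python3 - <<'E'
from h import *
go(.63,0,.40,180)
E
```

```text
t 8.95 pos [ 0.5045 -0.0698  0.3052] yaw -95.18 shift [-0.0809 -0.1187 -0.0948] turn 84.82 F [ 0.7 -0.1 -0.7] w 0.0396
```

Request:
{"method": "play_rows", "body": {"targets": [[[-0.055, 0.013, 0.0, 2], [-0.11, 0.026, 0.0, 4], [-0.165, 0.039, 0.01, 6], [-0.22, 0.052, 0.03, 7.5], [-0.2762, 0.065, 0.045, 7.5]]], "grip": 0}}

```text
t: 9.57
eef_pos: [0.4637, 0.2128, 0.2575]
ee_rot: [-3.141, 0.0, -1.793]
force: [1.2, 0.0, 0.4]
width: 0.0837
```

Request:
{"method": "play_rows", "body": {"targets": [[[0, 0, 0, 0], [0, 0, 0, 0]]]}}

```text
t: 9.82
eef_pos: [0.4641, 0.2112, 0.2577]
ee_rot: [3.141, -0.001, -1.791]
force: [1.0, -0.1, -0.4]
width: 0.0874
```

```bash
python3 - <<'E'
from h import *
go(.4647,.2111,.181,-102.64)
E
```

```text
t 9.82 pos [0.4641 0.2112 0.2577] yaw -102.63 shift [-0.0001 -0.0006  0.0767] turn 0.01 F [ 1.  -0.1 -0.4] w 0.0874
```

Request:
{"method": "play_rows", "body": {"targets": [[[0, -0.0005, 0.03, 0], [0, -0.0005, 0.06, 0], [0, -0.0005, 0.0765, 0], [0, -0.0005, 0.0765, 0]]]}}

```text
t: 10.32
eef_pos: [0.4648, 0.2094, 0.1807]
ee_rot: [3.14, -0.002, -1.794]
force: [-0.0, -0.8, 0.1]
width: 0.0876
```

Request:
{"method": "play_rows", "body": {"targets": [[[0, 0, 0, 0], [0, 0, 0, 0], [0, 0, 0, 0], [0, 0, 0, 0], [0, 0, 0, 0]]], "grip": 255}}

```text
t: 10.95
eef_pos: [0.4648, 0.211, 0.1814]
ee_rot: [-3.141, 0.0, -1.792]
force: [-0.3, 0.2, 0.2]
width: 0.0429
```

Request:
{"method": "play_rows", "body": {"targets": [[[0, 0, 0, 0], [0, 0, 0, 0], [0, 0, 0, 0], [0, 0, 0, 0]]]}}

```text
t: 11.45
eef_pos: [0.4648, 0.2109, 0.1813]
ee_rot: [3.141, -0.0, -1.792]
force: [-1.5, 0.7, -0.5]
width: 0.0223
```

Request:
{"method": "play_rows", "body": {"targets": [[[0, 0, -0.02, 0], [0, 0, -0.05, 0], [0, 0, -0.05, 0]]]}}

```text
t: 11.82
eef_pos: [0.4653, 0.2114, 0.2328]
ee_rot: [-3.14, 0.003, -1.792]
force: [0.2, 0.1, -4.4]
width: 0.0228
```

```bash
python3 - <<'E'
from h import *
go(.5082,.1120,.232,-81.59)
E
```

```text
t 11.82 pos [0.4653 0.2114 0.2328] yaw -102.69 shift [ 0.0875 -0.0636  0.0008] turn -21.1 F [ 0.2  0.1 -4.4] w 0.0228
```

Request:
{"method": "play_rows", "body": {"targets": [[[0.03, -0.022, 0, -7], [0.06, -0.044, 0, -14], [0.0875, -0.0636, 0, -21.1], [0.0875, -0.0636, 0, -21.1], [0.0875, -0.0636, 0, -21.1]]]}}

```text
t: 12.45
eef_pos: [0.5073, 0.1114, 0.2304]
ee_rot: [3.14, -0.0, -1.426]
force: [0.6, -0.2, -4.0]
width: 0.0223
```

```bash
python3 - <<'E'
from h import *
go(.5082,.1120,.182,-81.59)
E
```

```text
t 12.45 pos [0.5073 0.1114 0.2304] yaw -81.71 shift [-0.0005 -0.001   0.0484] turn -0.12 F [ 0.6 -0.2 -4. ] w 0.0223
```

Request:
{"method": "play_rows", "body": {"targets": [[[0, -0.001, 0.03, 0], [0, -0.001, 0.045, 0], [0, -0.001, 0.0485, 0], [0, -0.001, 0.0485, 0]]]}}

```text
t: 12.95
eef_pos: [0.5088, 0.1121, 0.1829]
ee_rot: [3.141, -0.0, -1.424]
force: [0.7, -0.7, -4.1]
width: 0.0225
```

Request:
{"method": "play_rows", "body": {"targets": [[[0, 0, 0, 0], [0, 0, 0, 0], [0, 0, 0, 0], [0, 0, 0, 0]]], "grip": 140}}

```text
t: 13.45
eef_pos: [0.5088, 0.1118, 0.1832]
ee_rot: [-3.141, 0.0, -1.424]
force: [-0.3, 0.8, -0.1]
width: 0.0397
```

Request:
{"method": "play_rows", "body": {"targets": [[[0, 0, -0.02, 0], [0, 0, -0.06, 0], [0, 0, -0.12, 0], [0.05, -0.05, -0.17, 10.5], [0.08, -0.08, -0.22, 21]]]}}

```text
t: 14.08
eef_pos: [0.5851, 0.0547, 0.3855]
ee_rot: [-3.141, 0.0, -1.796]
force: [0.9, 0.5, -0.7]
width: 0.0393
```

Request:
{"method": "play_rows", "body": {"targets": [[[0, 0, 0, 10.5], [0, 0, 0, 21], [0, 0, 0, 31], [0, 0, 0, 42], [0, 0, 0, 53]]], "grip": 0}}

```text
t: 14.7
eef_pos: [0.5845, 0.0553, 0.3837]
ee_rot: [3.142, -0.0, -2.713]
force: [-0.0, 0.4, 0.2]
width: 0.0839
```

```bash
python3 - <<'E'
from h import *
go(.62,.02,.42,180)
E
```

```text
t 14.7 pos [0.5845 0.0553 0.3837] yaw -155.44 shift [-0.0177 -0.0468 -0.0363] turn 24.56 F [-0.   0.4  0.2] w 0.0839
```

Request:
{"method": "play_rows", "body": {"targets": [[[-0.017, -0.046, -0.036, 10], [-0.017, -0.046, -0.036, 20], [-0.017, -0.046, -0.036, 24.6], [-0.017, -0.046, -0.036, 24.6]]]}}

```text
t: 15.2
eef_pos: [0.6193, 0.0206, 0.4196]
ee_rot: [-3.142, -0.0, -3.136]
force: [-0.7, 0.2, 0.1]
width: 0.088
```

```bash
cat > look.py <<'E'
import sys
from h import *
C=cam("wrist")
a,d=cams.grab_frame("wrist");save(cv2.resize(a[:230],(800,359)),sys.argv[1])
P=cloud("wrist",d);res={}
for q in ["gauge_fine_edge","spindle_fine_mid","gauge_coarse_edge","spindle_coarse_mid"]:
    for r in finder.masks_of("wrist",q):
        if r["score"]<.5: continue
        k=cv2.erode(r["mask"].astype(np.uint8),np.ones((2,2)))>0
        p=P[k&(d>0)&(P[...,2]>.008)&(P[...,2]<.04)][:,:2].astype(np.float32)*1000
        if len(p)<300: continue
        c,sz,an=cv2.minAreaRect(p); 
        if sz[0]>sz[1]: an-=90
        an=(an+90)%180-90
        x=np.array([np.cos(np.radians(an)),np.sin(np.radians(an))]);y=np.array([-x[1],x[0]])
        print(q,round(r["score"],2),np.round(c,1),np.round(sz,1),"yaw",round(an,2))
        if q[0]=="g": res[q[6:10]]=(np.array(c)-19.5*x,x,y,an)
        else:
            g=res.get(q[8:12])
            if g: e=np.array(c)-g[0]; print("   in gauge frame x,y,yaw",(e@g[1]).round(1),(e@g[2]).round(1),round(an-g[3],2))
E
python3 look.py w3.png; python3 -c "
from h import *
go(.62,.02,.42,180)"
```

```text
gauge_fine_edge 0.95 [579.  -76.3] [155.7  49.5] yaw -5.1
gauge_fine_edge 0.57 [706.1  57.7] [45.6 59. ] yaw 0.74
spindle_fine_mid 0.66 [504.9 -71.3] [132.2  25.8] yaw -4.42
   in gauge frame x,y,yaw -183.4 -126.4 -5.16
gauge_coarse_edge 0.62 [582.7 123.6] [ 50.2 154.2] yaw 8.2
spindle_coarse_mid 0.72 [509.2 112.6] [ 25.3 132.2] yaw 8.61
   in gauge frame x,y,yaw -54.8 -0.4 0.41
t 15.45 pos [0.6194 0.0209 0.4197] yaw -179.61 shift [-0.0006 -0.0009 -0.0003] turn 0.39 F [ 0.4 -0.5  0.6] w 0.0877
```

View pics/w3.png

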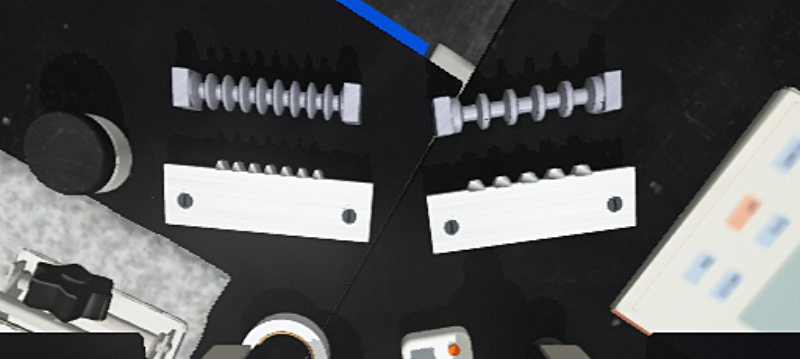

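```bash
python3 -c "
from h import *
go(.472,.1069,.27,-171.7)"
```

```text
t 15.45 pos [0.6194 0.0209 0.4197] yaw -179.61 shift [0.1468 0.087  0.1497] turn -7.91 F [ 0.4 -0.5  0.6] w 0.0877
```

Request:
{"method": "play_rows", "body": {"targets": [[[0.04, 0.025, 0.03, -2], [0.08, 0.05, 0.06, -4], [0.12, 0.075, 0.1, -6], [0.1468, 0.087, 0.14, -7.9], [0.1468, 0.087, 0.1497, -7.9]]]}}

```text
t: 16.08
eef_pos: [0.4698, 0.1071, 0.2683]
ee_rot: [-3.14, -0.003, -2.995]
force: [-0.2, 0.2, 0.7]
width: 0.0879
```

Request:
{"method": "play_rows", "body": {"targets": [[[0, 0, 0, 0], [0, 0, 0, 0]]]}}

```text
t: 16.32
eef_pos: [0.4733, 0.1072, 0.271]
ee_rot: [3.141, 0.002, -2.998]
force: [0.1, -0.3, -0.9]
width: 0.0875
```

```bash
python3 -c "
from h import *
go(.472,.1069,.184,-171.7)"
```

```text
t 16.32 pos [0.4733 0.1072 0.271 ] yaw -171.79 shift [ 0.0013 -0.0001  0.087 ] turn -0.09 F [ 0.1 -0.3 -0.9] w 0.0875
```

Request:
{"method": "play_rows", "body": {"targets": [[[0.001, 0, 0.03, 0], [0.001, 0, 0.06, 0], [0.001, 0, 0.087, 0], [0.001, 0, 0.087, 0]]]}}

```text
t: 16.82
eef_pos: [0.4714, 0.1064, 0.1822]
ee_rot: [-3.14, -0.002, -2.999]
force: [-0.2, 0.2, 0.5]
width: 0.0873
```

Request:
{"method": "play_rows", "body": {"targets": [[[-0.005, 0, 0, 0], [-0.01, 0, 0, 0], [-0.015, 0, 0, 0], [-0.02, 0, 0, 0], [-0.025, 0, 0, 0]]]}}

```text
t: 17.45
eef_pos: [0.496, 0.1103, 0.1831]
ee_rot: [-3.141, -0.0, -2.998]
force: [-2.7, 0.4, 1.0]
width: 0.0876
```

Request:
{"method": "play_rows", "body": {"targets": [[[-0.005, 0, 0, 0], [-0.009, 0, 0, 0], [-0.013, 0, 0, 0], [-0.016, 0, 0, 0], [-0.016, 0, 0, 0]]]}}

```text
t: 18.08
eef_pos: [0.5122, 0.1129, 0.183]
ee_rot: [3.141, 0.001, -2.998]
force: [-1.5, 1.1, -0.3]
width: 0.0876
```

```bash
python3 -c "
from h import *
go(.472,.1069,.184,-171.7)"; python3 look.py w4.png
```

```text
t 18.07 pos [0.5122 0.1129 0.183 ] yaw -171.78 shift [ 0.0406 -0.0002 -0.001 ] turn -0.08 F [-1.5  1.1 -0.3] w 0.0876
spindle_fine_mid 0.95 [503.   -5.9] [20.3  9.4] yaw -62.28
spindle_coarse_mid 0.58 [535.6 112.9] [ 21.8 111.6] yaw 11.86
```

View pics/w4.png

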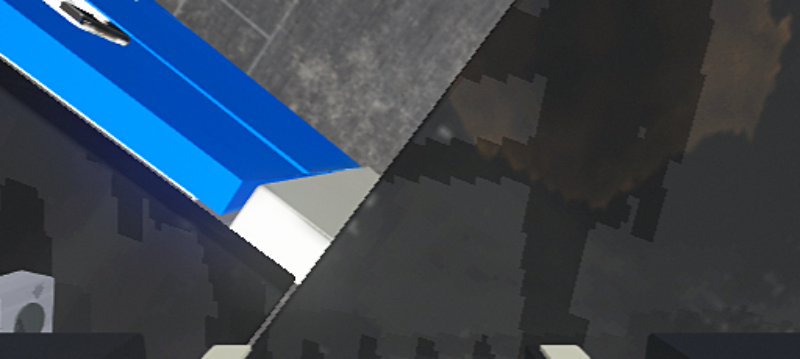

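Request:
{"method": "play_rows", "body": {"targets": [[[-0.003, 0, 0, 0], [-0.005, 0, 0, 0], [-0.007, 0, 0, 0], [-0.009, 0, 0, 0], [-0.009, 0, 0, 0]]]}}

```text
t: 18.95
eef_pos: [0.5209, 0.114, 0.183]
ee_rot: [3.142, 0.0, -2.998]
force: [-1.0, -0.0, -0.1]
width: 0.0871
```

Request:
{"method": "play_rows", "body": {"targets": [[[-0.001, 0, 0, 0], [-0.002, 0, 0, 0], [-0.003, 0, 0, 0], [-0.003, 0, 0, 0]]]}}

```text
t: 19.45
eef_pos: [0.5237, 0.1145, 0.183]
ee_rot: [3.142, 0.0, -2.998]
force: [-1.4, -1.0, -1.0]
width: 0.0876
```

Request:
{"method": "play_rows", "body": {"targets": [[[-0.001, 0, 0, 0], [-0.002, 0, 0, 0], [-0.003, 0, 0, 0], [-0.003, 0, 0, 0]]]}}

```text
t: 19.95
eef_pos: [0.5263, 0.1148, 0.1829]
ee_rot: [-3.141, -0.001, -2.998]
force: [-3.6, -0.3, 1.3]
width: 0.0877
```

Request:
{"method": "play_rows", "body": {"targets": [[[-0.001, 0, 0, 0], [-0.0015, 0, 0, 0], [-0.0015, 0, 0, 0]]]}}

```text
t: 20.32
eef_pos: [0.5268, 0.1147, 0.1827]
ee_rot: [-3.141, -0.003, -2.998]
force: [-8.1, 1.0, 3.8]
width: 0.0876
```

Request:
{"method": "play_rows", "body": {"targets": [[[-0.001, 0, 0, 0], [-0.002, 0, 0, 0], [-0.002, 0, 0, 0]]]}}

```text
t: 20.7
eef_pos: [0.5275, 0.1145, 0.1823]
ee_rot: [-3.14, -0.006, -2.998]
force: [-14.7, 1.9, 7.4]
width: 0.0878
```

```bash
python3 - <<'E'
from h import *
a,d=cams.grab_frame("top")
s=arm.get_state();print(s["force"].round(1),s["moment"].round(2),s["eef_pos"])
E
```

```text
[-15.    1.4   6.7] [0.9  5.11 0.73] [0.52750009 0.11451863 0.18230598]
```

Request:
{"method": "play_rows", "body": {"targets": [[[0.01, 0, 0, 0], [0.025, 0, 0, 0], [0.045, 0, -0.03, 0], [0.05, 0, -0.08, 0], [0.05, 0, -0.08, 0]]]}}

```text
t: 21.38
eef_pos: [0.4811, 0.1088, 0.2669]
ee_rot: [3.138, 0.008, -2.997]
force: [-0.1, -0.1, -0.2]
width: 0.0873
```

```bash
python3 -c "
from h import *
go(.4675,-.0665,.264,174.9)"
```

```text
t 21.38 pos [0.4811 0.1088 0.2669] yaw -171.73 shift [ 0.0386 -0.1715  0.0029] turn 13.37 F [-0.1 -0.1 -0.2] w 0.0873
```

Request:
{"method": "play_rows", "body": {"targets": [[[0.013, -0.05, 0, 4], [0.026, -0.1, 0, 8], [0.0386, -0.15, 0, 13.4], [0.0386, -0.1715, 0.003, 13.4], [0.0386, -0.1715, 0.003, 13.4]]]}}

```text
t: 22.0
eef_pos: [0.4664, -0.0683, 0.2595]
ee_rot: [-3.142, -0.0, 3.048]
force: [0.8, -0.1, 0.1]
width: 0.0877
```

```bash
python3 -c "
from h import *
go(.4675,-.0665,.183,174.9)"
```

```text
t 22.0 pos [ 0.4664 -0.0683  0.2595] yaw 174.67 shift [-0.001   0.0019  0.0765] turn -0.23 F [ 0.8 -0.1  0.1] w 0.0877
```

Request:
{"method": "play_rows", "body": {"targets": [[[-0.001, 0.001, 0.03, -0.2], [-0.001, 0.001, 0.06, -0.2], [-0.001, 0.001, 0.0765, -0.2], [-0.001, 0.001, 0.0765, -0.2]]]}}

```text
t: 22.5
eef_pos: [0.4674, -0.0656, 0.1824]
ee_rot: [-3.141, -0.003, 3.055]
force: [-0.8, 0.1, 0.9]
width: 0.0878
```

Request:
{"method": "play_rows", "body": {"targets": [[[-0.005, 0, 0, 0], [-0.01, 0, 0, 0], [-0.015, 0, 0, 0], [-0.02, 0, 0, 0], [-0.025, 0, 0, 0]]]}}

```text
t: 23.12
eef_pos: [0.493, -0.0685, 0.1836]
ee_rot: [-3.142, -0.0, 3.054]
force: [-1.2, 1.1, 0.9]
width: 0.0875
```

Request:
{"method": "play_rows", "body": {"targets": [[[-0.005, 0, 0, 0], [-0.009, 0, 0, 0], [-0.013, 0, 0, 0], [-0.016, 0, 0, 0], [-0.016, 0, 0, 0]]]}}

```text
t: 23.75
eef_pos: [0.5093, -0.0697, 0.1836]
ee_rot: [3.141, 0.001, 3.055]
force: [0.4, -0.2, 1.3]
width: 0.0879
```

Request:
{"method": "play_rows", "body": {"targets": [[[-0.002, 0, 0, 0], [-0.004, 0, 0, 0], [-0.006, 0, 0, 0], [-0.007, 0, 0, 0], [-0.007, 0, 0, 0]]]}}

```text
t: 24.38
eef_pos: [0.5159, -0.0703, 0.1835]
ee_rot: [3.142, 0.0, 3.055]
force: [-0.9, -0.2, 0.1]
width: 0.0877
```

```bash
python3 -c "
from h import *
go(.5235,-.0714,.183,174.9)"
```

```text
t 24.38 pos [ 0.5159 -0.0703  0.1835] yaw 175.02 shift [-0.0077 -0.0004  0.0005] turn 0.12 F [-0.9 -0.2  0.1] w 0.0877
```

Request:
{"method": "play_rows", "body": {"targets": [[[-0.001, 0, 0, 0], [-0.002, 0, 0, 0], [-0.003, 0, 0, 0], [-0.004, 0, 0, 0], [-0.004, 0, 0, 0]]]}}

```text
t: 25.0
eef_pos: [0.5199, -0.0707, 0.1835]
ee_rot: [3.142, 0.0, 3.055]
force: [-0.6, -0.3, -0.6]
width: 0.0881
```

Request:
{"method": "play_rows", "body": {"targets": [[[-0.001, 0, 0, 0], [-0.002, 0, 0, 0], [-0.003, 0, 0, 0], [-0.004, 0, 0, 0], [-0.004, 0, 0, 0]]]}}

```text
t: 25.62
eef_pos: [0.5221, -0.071, 0.1829]
ee_rot: [-3.141, -0.004, 3.054]
force: [-7.3, 4.4, 1.9]
width: 0.0876
```

Request:
{"method": "play_rows", "body": {"targets": [[[-0.001, 0, 0, 0], [-0.002, 0, 0, 0], [-0.002, 0, 0, 0]]]}}

```text
t: 26.0
eef_pos: [0.5228, -0.0713, 0.1825]
ee_rot: [-3.141, -0.007, 3.054]
force: [-12.6, 5.1, 5.2]
width: 0.0873
```

Request:
{"method": "play_rows", "body": {"targets": [[[-0.001, 0, 0, 0], [-0.002, 0, 0, 0], [-0.003, 0, 0, 0], [-0.003, 0, 0, 0]]]}}

```text
t: 26.5
eef_pos: [0.5237, -0.0718, 0.1819]
ee_rot: [-3.14, -0.012, 3.053]
force: [-20.0, 7.6, 9.3]
width: 0.0874
```

Request:
{"method": "play_rows", "body": {"targets": [[[0.01, 0, 0, 0], [0.025, 0, 0, 0], [0.04, 0, -0.02, 0], [0.04, 0, -0.07, 0], [0.04, 0, -0.13, 0]]]}}

```text
t: 27.12
eef_pos: [0.4881, -0.068, 0.3145]
ee_rot: [-3.141, -0.001, 3.055]
force: [1.2, 0.3, -0.9]
width: 0.0872
```

```bash
python3 -c "
from h import *
go(.62,.02,.40,180)"
```

```text
t 27.12 pos [ 0.4881 -0.068   0.3145] yaw 175.03 shift [-0.1238  0.0991 -0.0855] turn -4.97 F [ 1.2  0.3 -0.9] w 0.0872
```

Request:
{"method": "play_rows", "body": {"targets": [[[-0.03, 0.025, -0.03, -2], [-0.06, 0.05, -0.06, -5], [-0.09, 0.075, -0.085, -5], [-0.1238, 0.099, -0.0855, -5], [-0.1238, 0.099, -0.0855, -5]]]}}

```text
t: 27.75
eef_pos: [0.6223, 0.0213, 0.3985]
ee_rot: [3.141, 0.001, -3.14]
force: [-0.2, -0.1, 0.1]
width: 0.0875
```

Request:
{"method": "play_rows", "body": {"targets": [[[0, 0, 0, 0], [0, 0, 0, 0]]]}}

```text
t: 28.0
eef_pos: [0.62, 0.0195, 0.3992]
ee_rot: [3.142, 0.0, -3.142]
force: [-0.4, 0.1, 0.5]
width: 0.0875
```

```bash
python3 look.py w5.png; python3 -c "
from h import *
a,d=cams.grab_frame('wrist'); save(cv2.resize(a[60:190,90:450],(800,289),interpolation=cv2.INTER_CUBIC),'w5b.png')"
```

```text
gauge_fine_edge 0.86 [578.7 -76. ] [155.1  50.2] yaw -4.86
spindle_fine_mid 0.58 [546.5 -74.2] [131.6  25.9] yaw -4.77
   in gauge frame x,y,yaw -12.7 -1.0 0.09
gauge_coarse_edge 0.83 [582.9 123.4] [ 49.9 155.4] yaw 8.02
gauge_coarse_edge 0.63 [545.9 -74.1] [131.5  26. ] yaw -4.16
spindle_coarse_mid 0.84 [550.7 118.3] [ 25.  132.3] yaw 8.32
   in gauge frame x,y,yaw 10.3 192.2 12.48
```

View pics/w5b.png

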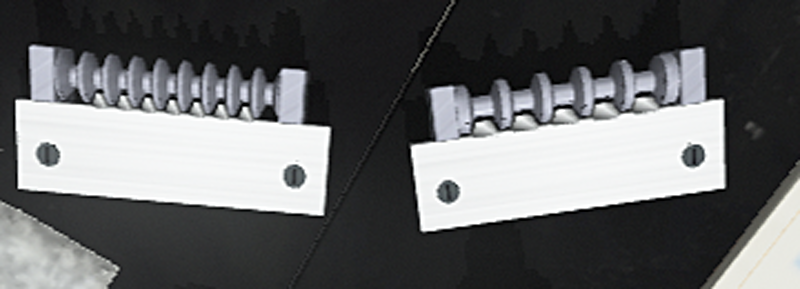

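```bash
python3 -c "
from h import *
for q in ['salve_jar']:
    print([(r['score'],np.round(r['xyz'],3)) for r in finder.find_in('wrist',q)])
print(job_done())"
```

```text
[(0.64, array([ 0.544, -0.203,  0.042]))]
the job is handed in; nothing more can be done
None
```

Both spindles are home on their matching gauges and lying on the worktop. I handed the job in at about 28 s with the robot clear and touching nothing. I gripped each spindle at mid-length, set it down in front of its gauge, then pushed it home with the open fingers on both collars. The push ended at about 22 N for the fine one and 15 N for the coarse one. The green look-alike was left alone.

Last wrist-camera checks, where home is x = -13 mm, y = 0 in the gauge frame:

| Spindle | x (mm) | y (mm) | Yaw off the gauge |
|---|---|---|---|
| Fine | -12.7 | -1.0 | 0.1° |
| Coarse (worked out by hand) | -13.1 | -0.6 | 0.3° |

- **Fit:** the last picture shows the teeth in the grooves and both collars of each spindle against the plate.
- **Coarse figures:** the finder also reported the fine spindle as a second "coarse gauge", so the script's own coarse numbers were wrong. I worked them out by hand from the true gauge.
- **Bystanders:** the jar's last reading was (0.544, -0.203), against (0.536, -0.206) and (0.540, -0.207) earlier. That is up to about 8 mm from one earlier reading and 6 mm from the other, a little over the finder's 4 mm accuracy. I put it down to finder noise, because planned clearance to the fingers was over 3 cm and no unexpected force showed. I did not re-measure the timer and tape roll at the end.

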